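# Fit the selector lever to the gearbox's splined shaft

### The job

Pick up the aluminium lever and fit it, knob side up, on the gearbox's splined shaft: with its arm well clear of the red stop post, feel for the angle at which the splines match, never leaning hard on it, and slide the hub fully home on the shaft's collar. Then swing the fitted lever round until its arm gently rests against the red stop post, let go of it, and leave the other things on the bench where they are.

Things in the scene. Friction and masses are not known exactly. Their poses are not given: they have to be found in the camera images.
- lever: Loose aluminium lever, about 0.2 kg, lying flat, knob up. Origin: centre of its hexagonal hub's underside, on the bore axis; z up the bore, x along the arm. Hub 42 mm over flats, 34 mm high; flats face +y and -y and every 60 degrees on. Through bore 22 mm diameter with six slots every 60 degrees (one faces +y), 7.8 mm wide, to 30 mm diameter.
- knob (a point): Top centre of the lever's upright black knob (17 mm diameter), 111 mm from the bore axis, 40 mm above the underside. The arm to it is flat, 18 mm wide, 8 mm thick, at the level of the hub's underside (z 0 to 8 mm), with a round end 120 mm from the bore axis.
- gearbox: Green gearbox, fixed to the bench, aluminium cover, 55 mm high, foot flange 8 mm high. Origin: on the bench under the upright steel shaft's axis; z up, x from the shaft towards the red post. The foot reaches x -60 to 115 mm and 63 mm to either side. More than 50 N between lever and gearbox, shaft or post is damage.
- teeth (a point): On the shaft's axis at the top ends of its six brass-coloured teeth, 89 mm above the bench. Teeth: every 60 degrees, 6 mm wide, 28 mm over the tips, 22 mm long down to the collar. The hub rests here until its slots lie over the teeth (within about 4 degrees). The spline angle differs every time and is not measured; roughly seen from above. Axes as the gearbox, not turning with the shaft.
- nose (a point): Tip of the shaft, on its axis, 105 mm above the bench, 12 mm diameter, a cone widening over 7 mm to the plain round pilot, 20.6 mm diameter, that runs down to the teeth and centres the hub (0.7 mm play all round). The shaft turns either way only against a stiff friction of about 0.12 N m and stays where it is left.
- seat (a point): Centre of the top of the shaft's collar (36 mm diameter), on the axis, 67 mm above the bench: the lever's origin comes here when home.
- stop (a point): Point on the axis of the red stop post, 71 mm above the bench (mid height of a fitted lever's arm). Post 12 mm diameter, 80 mm from the shaft's axis, top 90 mm above the bench. An arm resting against it, from either side, has its centre line 15 mm from the post's axis.
- tray: Bystander: blue open tray of screws, 70 x 90 x 35 mm, origin under its centre.
- tub: Bystander: white plastic tub, 60 mm diameter, 45 mm high, origin under its centre.
- washer: Bystander: loose steel washer, 44 mm diameter, 5 mm thick, origin under its centre.
Things that resemble listed ones, but are neither listed nor needed, are in the scene too. What is meant by the lever is not brown, and is the larger of those in its own colour. There is more than one size of the gearbox; the job needs the smaller.

How it is judged:
On the way:
1. the lever is fully home on the splines with its arm clear of the stop post (post more than 30 mm from the arm's centre line, or beyond the hub) (z of lever in the frame of seat below 0.0025 m and horizontal distance between lever and seat below 0.0025 m and angle between lever's own z axis and vertical below 0.06 rad and (y of stop in the frame of lever above 0.03 m or y of stop in the frame of lever below -0.03 m or x of stop in the frame of lever below 0 m)), for 0.2 s.
At the end, for the whole second after the job is handed in: The lever sits home on the splined shaft, knob up (underside within 2.5 mm of the collar, centred within 2.5 mm, upright within 0.06 rad), its arm resting against the stop post (within about 5 mm of touching), released and at rest; tray, tub and washer within 20 mm of where they were (z of lever in the frame of seat below 0.0025 m and horizontal distance between lever and seat below 0.0025 m and angle between lever's own z axis and vertical below 0.06 rad and x of stop in the frame of lever above 0.05 m and y of stop in the frame of lever between -0.0205 and 0.0205 m and linear speed of lever below 0.02 m/s and distance of each of tray, tub, washer from where it was at the start of the episode below 0.02 m).
It fails at once if the lever is pressed or knocked against the gearbox, shaft or stop post with more than 50 N (contact force between lever and gearbox above 50 N).
It fails at once if a bystander is shoved more than 20 mm (distance of any of tray, tub, washer from where it was at the start of the episode above 0.02 m).
It also fails if it takes over 72 s, if anything falls off the work surface, if the arm or the gripper's body presses on something with over 40 N, if the wrist force passes 120 N, or if a joint passes its speed limit or range.

### The arm

A 7-joint arm with a two-finger parallel gripper is mounted at the origin on the work surface. World frame = base frame: x ahead of the robot, y to its left, z up, the work surface at z = 0. Lengths are in m, angles in rad, forces in N, time in s.
With the tool pointing down it reaches from about 0.4 to 0.925 m from the base axis. Payload 5.6 kg.
Tool frame: the origin (TCP) lies between the finger pads; the fingertips stand 22 mm ahead of it and the grasp point (between the pads) lies 3 mm ahead of it (manip.tcp_to_tips is the distance from the TCP to the fingertips, in m); z points along the fingers, y is the line along which they close (so a half turn about z gives the same grasp; the last joint's range is limited). The gripper opens to 85 mm and grips with 20 to 120 N. Pads are 22 mm wide; open, the fingers measure 114 mm over their backs; the gripper's body (76 mm by 85 mm) begins 54 mm behind the grasp point. The pads swing forward as they close: fully open they stand 13 mm farther back than shut.
Start: joints at [1.124, 0.468, -0.012, 1.603, 0.006, 1.071, -0.056], TCP at [0.255, -0.598, 0.253] pointing down, gripper open.
Joint ranges: [-2.53, 2.53], [-0.31, 2.02], [-1.57, 1.55], [0.28, 2.44], [-1.29, 4.43], [0.15, 1.84], [-2.92, 2.92]. Speed limits (rad/s): [2.57, 2.57, 3.14, 3.14, 3.14, 3.14, 3.14].

### API

Orientations are given as [roll, pitch, yaw] about the fixed x, y, z axes, in that order (R = Rz(yaw) Ry(pitch) Rx(roll)).
In Python, from cell import readout, eyes, ticket, manip gives the robot as it stands.
- The arm moves only by the shell command python3 -m inch 'ROWS'. ROWS is JSON, a list of rows, each a list of 7 numbers: the turn, a rotation vector about the world's x, y, z in rad, then the shift along the world's x, y, z in m, then the opening, from 0 (shut) to 1 (fully open). A call has 1 to 12 rows; each row shifts and turns the commanded pose from where the row before left it; what a row does not reach is not made up. A row lasts 1/8 s, in which the tool goes at most 62.5 mm and 10.7 degrees, less where a joint would pass 70% of its speed; a pose out of reach is approached as far as the arm can. A call with a gripper value outside its range is refused whole. The fingers move at their own pace and stop on an object; the grip force is fixed at half the most. Time passes only in rows, so rows that do not move let the fingers close. It gives the time, the measured TCP pose, the force, the opening and the grip force at its end, in the units of the state.
- readout.read_state(): the state, without advancing time (a new reading comes with each control period).
- eyes.read_camera(name): name is "scene" or "top"; returns a dict with "color" (400x640x3 uint8, blue, green, red), "vertical_fov" (degrees; the focal length in pixels is half the picture's height over the tangent of half this angle, whatever the lens; pixels are square), "cx", "cy" (the principal point, pixels), "D" ([k1, k2, p1, p2, k3] as OpenCV has them; the pictures are not rectified), "R" (3x3) and "t" (3): a world point X has camera coordinates R X + t. Camera axes: x right, y down, z forward; pixel columns grow to the right and rows downward; lengths in m; the calibration is good to about 2 mm. A picture is of the moment at which its call begins. There is no depth.
- ticket.finish_job(): hands the job in; it is judged then, once.
The state is a dict: "clock": time; "joint_pos": joint angles; "qvel": joint speeds; "effort": joint torques, N m; "ee_pos": TCP position; "tcp_rot": TCP orientation; "ft_force": force on the tool from outside, world axes, zero at the start; "moment": the same for the moment, N m; "gripper_width": finger opening in m; "gripper_force": force on a finger pad.
Only numpy, scipy, OpenCV 4.12 (cv2) and the standard library are available. Lean on these libraries where they do the work, as an engineer would, in place of code of your own. Each camera call takes 0.05 s, during which the arm holds its last target. There are 200 camera calls.

## Working session

There is one attempt and no reset: what is moved stays moved. The work goes in short steps, Python scripts to look and compute and a shell command to move; the robot and the scene stay as the last step left them, time stands still between calls to the robot, and variables do not carry over. Pictures are saved under pics/ and viewed, at most 10 in all, crops included, and the job is handed in when it is done.

```bash
ls; mkdir -p pics
cat > h.py <<'E'
import numpy as np, cv2
from cell import readout, eyes, ticket, manip
def cam(n):
    c=eyes.read_camera(n); c['R']=np.array(c['R']);c['t']=np.array(c['t'])
    f=200/np.tan(np.radians(c['vertical_fov'])/2)
    c['K']=np.array([[f,0,c['cx']],[0,f,c['cy']],[0,0,1]]); c['D']=np.array(c['D'],float); return c
def px2w(c,uv,z):
    p=cv2.undistortPoints(np.array(uv,float).reshape(-1,1,2),c['K'],c['D']).reshape(-1,2)
    d=np.c_[p,np.ones(len(p))]@c['R']; o=-c['R'].T@c['t']
    return o+d*((np.broadcast_to(z,len(p))-o[2])/d[:,2])[:,None]
def w2px(c,X):
    return cv2.projectPoints(np.array(X,float).reshape(-1,1,3),cv2.Rodrigues(c['R'])[0],c['t'],c['K'],c['D'])[0].reshape(-1,2)
E
python3 - <<'E'
from h import *
import pickle
for n in('scene','top'):
    c=cam(n); cv2.imwrite(f'pics/{n}0.png',c['color']); pickle.dump(c,open(n+'0.pkl','wb'))
    print(n,-c['R'].T@c['t'],c['vertical_fov'],c['D'],c['R'][2])
print(readout.read_state())
E
```

```text
pics
scene [1.23360716 0.23341108 0.79095678] 48.86682239434851 [-0.06007218  0.          0.          0.          0.        ] [-0.70137724 -0.24598805 -0.66899914]
top [ 0.39773733 -0.02951104  1.23222759] 47.07863530891306 [-0.13368456  0.          0.          0.          0.        ] [ 0.10197023  0.01351514 -0.99469564]
{'clock': 0.1, 'joint_pos': array([ 1.12399717,  0.46835236, -0.01158477,  1.60353282,  0.00598642,
        1.07140959, -0.05631993]), 'qvel': array([-0.00072415, -0.00141955, -0.00065352, -0.00309117, -0.00032463,
        0.00100709, -0.00043005]), 'effort': array([ 5.31740188e-04, -5.33515477e+01,  2.13832757e-02, -2.51961941e+01,
        1.14847283e-02,  4.32485860e-03,  9.40366078e-06]), 'ee_pos': array([ 0.25514351, -0.59731685,  0.25239197]), 'tcp_rot': array([-3.13992888e+00,  1.14913509e-04,  4.03692250e-01]), 'ft_force': array([-0.41250003, -0.13037712, -0.04962047]), 'moment': array([-0.03021963, -0.01895275,  0.08688176]), 'gripper_force': 0.0, 'gripper_width': 0.08537483288290527}
```

View pics/top0.png

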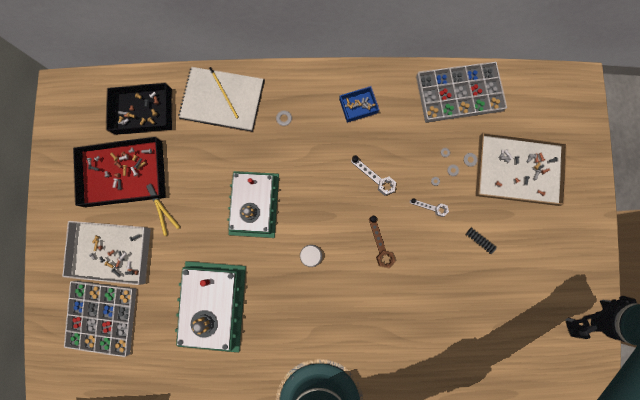

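View pics/scene0.png

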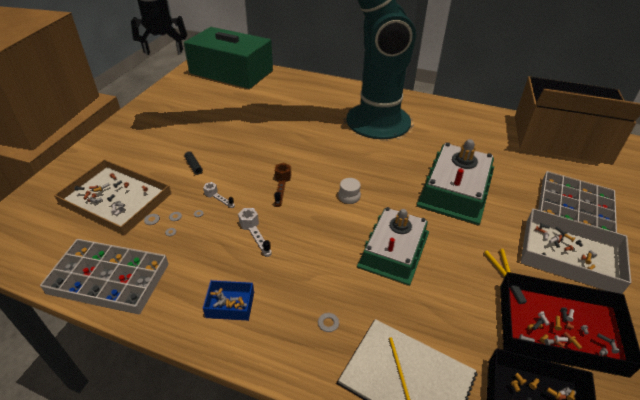

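The lever candidates in the top view are:
- Silver large: hub (388,186), knob (355,160).
- Silver small: hub (442,210).
- Brown: hub (384,258).

The large silver one fits the description. Of the two gearboxes, (250,212) is small and (203,322) is large, so the job needs the small one. I'll confirm both in an enlarged crop.

Run:
```python
from h import *
import pickle
c=pickle.load(open('top0.pkl','rb'));s=pickle.load(open('scene0.pkl','rb'))
def crop(c,x,y,w,h,k): return cv2.resize(c['color'][y:y+h,x:x+w],None,fx=k,fy=k,interpolation=cv2.INTER_CUBIC)
a=crop(c,340,145,60,60,6);b=crop(c,222,164,60,75,6)[:450]
d=crop(s,230,200,50,60,5);e=crop(s,350,200,90,60,5)
im=np.zeros((750,800,3),np.uint8)
im[:360,:360]=a; im[:450,360:720]=b
im[450:750,0:250]=d; im[450:750,250:700]=e
im=cv2.resize(im,None,fx=.8,fy=.8); cv2.imwrite('pics/crop1.png',im)
```

```text
(no output)
```

View pics/crop1.png

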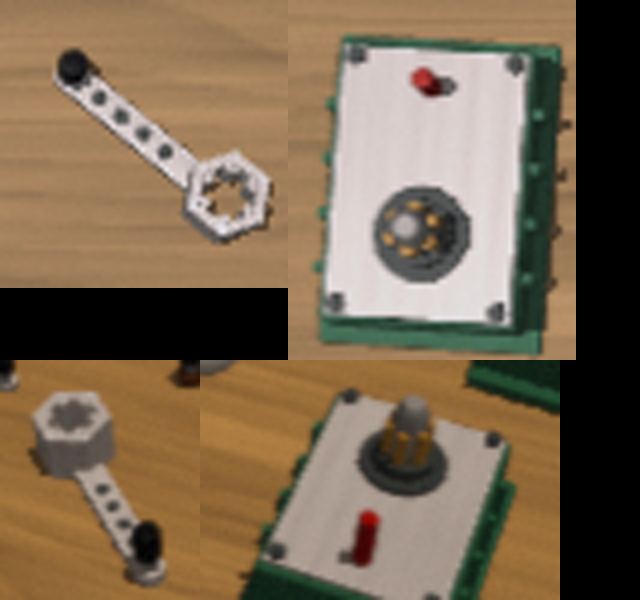

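The crop confirms it: the large silver lever has its hub top at about (387.5,185.5) and knob at (355,158.8). The small gearbox has its nose at (246,211) and post top at (249.7,180.5). Next I'll compute positions and check the sizes.

Run:
```python
from h import *
import pickle
c=pickle.load(open('top0.pkl','rb'));s=pickle.load(open('scene0.pkl','rb'))
P=dict(knob=((355,158.8),(266.5,242.5),.04),hub=((387.5,185.4),(248.5,212.7),.034),nose=((246,210.9),(403,210.5),.105),post=((249.7,180.5),(392.2,239),.09),collar=((249.7,212.75),None,.067))
m={}
for k,(a,b,z) in P.items():
    A=px2w(c,[a],z)[0]; m[k]=A; print(k,A.round(4),px2w(s,[b],z)[0].round(4) if b else '')
for a,b in(('hub','knob'),('nose','post'),('collar','post')):
    d=(m[b]-m[a])[:2]; print(a,b,np.hypot(*d),np.degrees(np.arctan2(d[1],d[0])))
# bystander rough + overlay of teeth angles
g=m['collar'][:2]
rest=(pickle.load(open('scene0.pkl','rb')))
# tooth angle score: brass hue at top-of-teeth ring r 9..13.5 z=.089
for nm,cc in(('top',c),('scene',s)):
    G=(m['nose'][:2]+g)/2 if nm=='top' else px2w(s,[(403,210.5)],.105)[0][:2]
    hsv=cv2.cvtColor(cc['color'],cv2.COLOR_BGR2HSV).astype(float); col=cc['color'].astype(float)
    w=np.clip(col[...,2]-col[...,0]-25,0,100).astype(np.float32)
    out=[]
    for th in range(0,360,10):
        t=np.radians(th);r=np.linspace(.0105,.0138,5)
        X=np.c_[G[0]+r*np.cos(t),G[1]+r*np.sin(t),np.full(5,.0889)]
        u=w2px(cc,X).astype(np.float32); out.append(cv2.remap(w,u[None,:,0],u[None,:,1],1).mean())
    print(nm,G.round(4),dict(zip(range(0,360,10),np.round(out).astype(int))))
```

```text
knob [ 0.6459 -0.0995  0.04  ] [ 0.6461 -0.1018  0.04  ]
hub [ 0.5751 -0.1847  0.034 ] [ 0.5689 -0.1872  0.034 ]
nose [0.5037 0.1761 0.105 ] [0.5022 0.1725 0.105 ]
post [0.5823 0.1703 0.09  ] [0.5812 0.1681 0.09  ]
collar [0.5024 0.1734 0.067 ] 
hub knob 0.11069923818493359 50.27981435177865
nose post 0.07883803756674629 -4.21787181454637
collar post 0.079942934216204 -2.2257270489680305
top [0.5031 0.1747] {0: np.int64(34), 10: np.int64(18), 20: np.int64(1), 30: np.int64(0), 40: np.int64(2), 50: np.int64(5), 60: np.int64(2), 70: np.int64(0), 80: np.int64(0), 90: np.int64(2), 100: np.int64(28), 110: np.int64(38), 120: np.int64(21), 130: np.int64(2), 140: np.int64(14), 150: np.int64(31), 160: np.int64(49), 170: np.int64(41), 180: np.int64(27), 190: np.int64(12), 200: np.int64(0), 210: np.int64(9), 220: np.int64(27), 230: np.int64(40), 240: np.int64(41), 250: np.int64(20), 260: np.int64(5), 270: np.int64(2), 280: np.int64(10), 290: np.int64(42), 300: np.int64(59), 310: np.int64(42), 320: np.int64(11), 330: np.int64(1), 340: np.int64(12), 350: np.int64(28)}
scene [0.5022 0.1725] {0: np.int64(57), 10: np.int64(27), 20: np.int64(5), 30: np.int64(13), 40: np.int64(35), 50: np.int64(55), 60: np.int64(60), 70: np.int64(49), 80: np.int64(29), 90: np.int64(20), 100: np.int64(31), 110: np.int64(40), 120: np.int64(42), 130: np.int64(25), 140: np.int64(10), 150: np.int64(1), 160: np.int64(0), 170: np.int64(0), 180: np.int64(0), 190: np.int64(0), 200: np.int64(0), 210: np.int64(0), 220: np.int64(1), 230: np.int64(3), 240: np.int64(5), 250: np.int64(3), 260: np.int64(10), 270: np.int64(22), 280: np.int64(40), 290: np.int64(46), 300: np.int64(47), 310: np.int64(32), 320: np.int64(21), 330: np.int64(18), 340: np.int64(34), 350: np.int64(55)}
```

```bash
python3 -m inch '[[0,0,0.043,0.029,0.037,-0.008,1],[0,0,0.043,0.029,0.037,-0.008,1],[0,0,0.043,0.029,0.037,-0.008,1],[0,0,0.043,0.029,0.037,-0.008,1],[0,0,0.043,0.029,0.037,-0.008,1],[0,0,0.043,0.029,0.037,-0.008,1],[0,0,0.043,0.029,0.037,-0.008,1],[0,0,0.043,0.029,0.037,-0.008,1],[0,0,0.043,0.029,0.037,-0.008,1],[0,0,0.043,0.029,0.037,-0.008,1],[0,0,0.043,0.029,0.037,-0.008,1],[0,0,0,0,0,0,1]]'
cat > ov.py <<'E'
# overlay of models: lever (x,y,z,yaw) and gearbox
from h import *
def lever(L):
    x,y,z,ps=L; R=lambda P:np.array(P)@np.array([[np.cos(ps),np.sin(ps),0],[-np.sin(ps),np.cos(ps),0],[0,0,1]])+[x,y,z]
    a=np.radians(np.arange(0,361,60)); r=.021/np.cos(np.pi/6); f=np.linspace(0,2*np.pi,25)
    out=[R(np.c_[r*np.cos(a),r*np.sin(a),0*a+h]) for h in(0,.034)]
    out.append(R(np.c_[.111+.0085*np.cos(f),.0085*np.sin(f),0*f+.04]))
    e=np.linspace(-np.pi/2,np.pi/2,13)
    out.append(R(np.r_[[[.02,-.009,.008]],np.c_[.111+.009*np.cos(e),.009*np.sin(e),0*e+.008],[[.02,.009,.008]]]))
    return out
def gear(G):
    x,y,g=G; f=np.linspace(0,2*np.pi,25); o=[]
    for r,h in((.006,.105),(.018,.067)): o.append(np.c_[x+r*np.cos(f),y+r*np.sin(f),0*f+h])
    o.append(np.c_[x+.08*np.cos(g)+.006*np.cos(f),y+.08*np.sin(g)+.006*np.sin(f),0*f+.09]); return o
def teeth(G,t0):
    x,y,_=G; o=[]
    for k in range(6):
        t=t0+k*np.pi/3; P=np.array([[.0103,-.003],[.014,-.003],[.014,.003],[.0103,.003],[.0103,-.003]])
        Q=P@np.array([[np.cos(t),np.sin(t)],[-np.sin(t),np.cos(t)]])+[x,y]; o.append(np.c_[Q,np.full(5,.089)])
    return o
def draw(c,curves,box,k,col=(0,0,255)):
    x,y,w,h=box; im=cv2.resize(c['color'][y:y+h,x:x+w],None,fx=k,fy=k,interpolation=cv2.INTER_CUBIC)
    for P in curves:
        u=(w2px(c,P)-[x,y]+.5)*k-.5; cv2.polylines(im,[np.round(u*8).astype(np.int32)],False,col,1,cv2.LINE_AA,3)
    return im
E
python3 - <<'E'
from ov import *
import pickle
c=pickle.load(open('top0.pkl','rb'));s=pickle.load(open('scene0.pkl','rb'))
L=(.575,-.185,0,np.radians(50.3)); G=(.5028,.174,np.radians(-3.2)); C=lever(L)+gear(G)+teeth(G,np.radians(55))
im=np.zeros((600,800,3),np.uint8)
a=draw(c,C,(343,150,60,50),6); im[:300,:360]=a
im[300:,:360]=draw(s,C,(230,204,60,50),6)
im[:300,360:]=draw(c,C,(230,174,44,30),10)
im[300:,360:]=draw(s,C,(378,204,44,30),10) if 0 else 0
im[:300,360:800]; b=draw(s,C,(375,205,55,38),8)[:300]; im[300:600,360:800]=b[:300,:440]
cv2.imwrite('pics/ov1.png',im)
print(readout.read_state()['ee_pos'])
E
```

```text
clock: 1.6
ee_pos: [0.576, -0.1856, 0.1642]
tcp_rot: [-3.139, -0.002, 0.884]
ft_force: [0.1, -0.0, 0.1]
gripper_width: 0.0854
gripper_force: 0.0
[ 0.57603107 -0.18561932  0.16424665]
```

View pics/ov1.png

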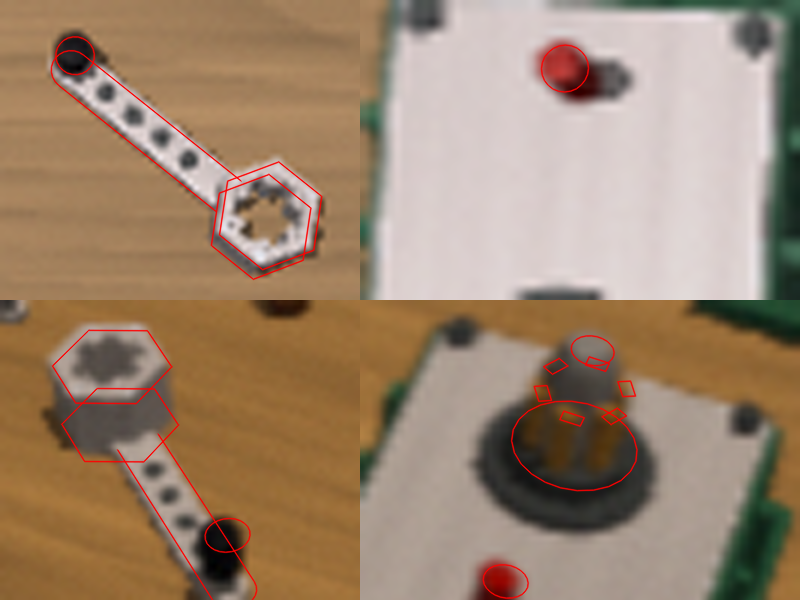

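The overlay fits the lever in the top view to within about 1 px, so I'll go down and grasp the hub on its ±y flats.

```bash
python3 -m inch '[[0,0,-0.006,-0.001,0.0005,-0.03,1],[0,0,0,0,0,-0.03,1],[0,0,0,0,0,-0.03,1],[0,0,0,0,0,-0.03,1],[0,0,0,0,0,-0.01,1],[0,0,0,0,0,-0.007,1],[0,0,0,0,0,0,1]]'
python3 -m inch '[[0,0,0,0,0,0,0.4],[0,0,0,0,0,0,0.2],[0,0,0,0,0,0,0],[0,0,0,0,0,0,0],[0,0,0,0,0,0,0],[0,0,0,0,0,0,0]]'
```

```text
clock: 2.48
ee_pos: [0.5736, -0.1906, 0.0287]
tcp_rot: [3.141, -0.0, 0.87]
ft_force: [0.2, 0.2, 0.3]
gripper_width: 0.0855
gripper_force: 0.0
clock: 3.22
ee_pos: [0.5737, -0.1903, 0.0292]
tcp_rot: [3.141, -0.0, 0.871]
ft_force: [-2.0, 0.2, 4.7]
gripper_width: 0.0411
gripper_force: 61.8
```

```bash
python3 -m inch '[[0,0,0,0,0,0,0.7],[0,0,0,0,0,0,0.7],[0,0,0,0.003,0.0035,0,0.7],[0,0,0,0,0,0,0.7],[0,0,0,0,0,0,0],[0,0,0,0,0,0,0],[0,0,0,0,0,0,0],[0,0,0,0,0,0,0]]'
python3 -m inch '[[0,0,0,0,0,0.02,0],[0,0,0,0,0,0.04,0],[0,0,0,0,0,0.04,0],[0,0,0,0,0,0.02,0],[0,0,0,0,0,0,0],[0,0,0,0,0,0,0]]'
python3 - <<'E'
from ov import *
st=readout.read_state(); print(st['ee_pos'],st['tcp_rot'],st['gripper_width'],st['ft_force'])
e=st['ee_pos'];c=cam('top');s=cam('scene')
L=(e[0],e[1],e[2]-.0285,st['tcp_rot'][2]);C=lever(L)
im=np.zeros((600,800,3),np.uint8)
u=w2px(c,[e])[0].astype(int);v=w2px(s,[e])[0].astype(int)
im[:,:400]=draw(c,C,(u[0]-50,u[1]-60,80,120),5); im[:,400:]=draw(s,C,(v[0]-30,v[1]-50,80,120),5)
cv2.imwrite('pics/hold.png',im)
E
```

```text
clock: 4.22
ee_pos: [0.5766, -0.1868, 0.0285]
tcp_rot: [3.141, -0.0, 0.871]
ft_force: [0.1, 0.7, 3.1]
gripper_width: 0.0412
gripper_force: 61.5
clock: 4.97
ee_pos: [0.5752, -0.1866, 0.1468]
tcp_rot: [-3.139, 0.001, 0.871]
ft_force: [-0.6, 0.4, -3.3]
gripper_width: 0.0413
gripper_force: 61.3
[ 0.57516226 -0.18658562  0.14681667] [-3.13905423e+00  1.30937289e-03  8.70612656e-01] 0.04125547933132575 [-0.59965615  0.38919115 -3.28463174]
```

View pics/hold.png

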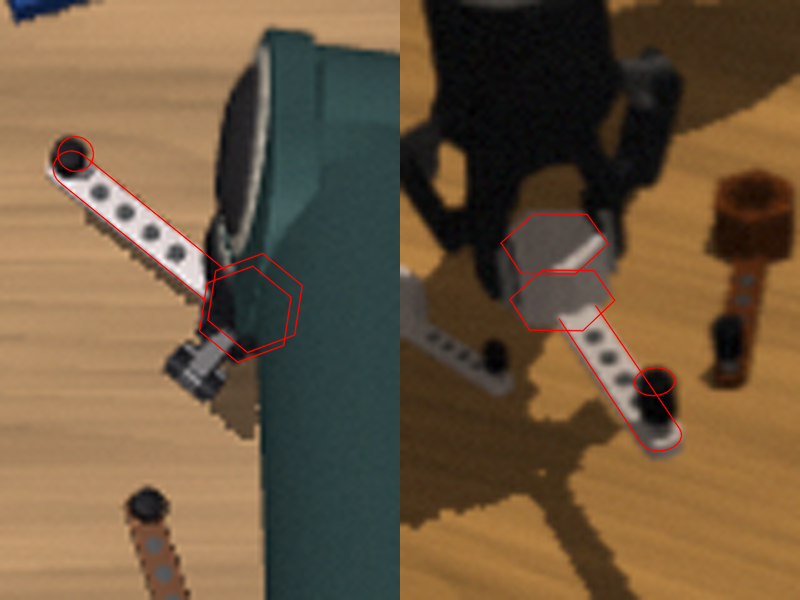

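The lever is held and matches the TCP prediction. The knob sits about 1 px (2 mm in +y) off in the top view and about 1 px lower in the scene view. Next I'll refine the shaft position with a large overlay on the first pictures.

Run:
```python
from ov import *
import pickle
c=pickle.load(open('top0.pkl','rb'));s=pickle.load(open('scene0.pkl','rb'))
f=np.linspace(0,2*np.pi,40)
def g2(G,t):
    x,y,_=G;o=gear(G)+teeth(G,t)
    o.append(np.c_[x+.0103*np.cos(f),y+.0103*np.sin(f),0*f+.098]);return o
G=(.5035,.1745,np.radians(-3.2)); C=g2(G,np.radians(55))
im=np.zeros((600,800,3),np.uint8)
im[:,:400]=draw(c,C,(237,174,20,30),20)[:, :400]
im[:,400:]=draw(s,C,(388,202,25,37),16)[:600,:400]
im[:, :400]=draw(c,C,(240,201,20,30),20)
cv2.imwrite('pics/shaft.png',im)
# foot / cover corners: brass centroid
for n,k,b in(('top',c,(238,200,22,24)),('scene',s,(390,205,28,25))):
    x,y,w,h=b; q=k['color'][y:y+h,x:x+w].astype(float); w_=np.clip(q[...,2]-q[...,0]-35,0,None)*(q[...,1]-q[...,0]>10)
    yy,xx=np.mgrid[y:y+h,x:x+w]; cu=(w_*xx).sum()/w_.sum(),(w_*yy).sum()/w_.sum(); print(n,cu,px2w(k,[cu],.085)[0])
```

```text
Traceback (most recent call last):
ValueError: could not broadcast input array from shape (592,400,3) into shape (600,400,3)
```

Run:
```python
from ov import *
import pickle
c=pickle.load(open('top0.pkl','rb'));s=pickle.load(open('scene0.pkl','rb'))
f=np.linspace(0,2*np.pi,40)
G=(.5035,.1745,np.radians(-3.2)); C=gear(G)+teeth(G,np.radians(55))+[np.c_[G[0]+.0103*np.cos(f),G[1]+.0103*np.sin(f),0*f+.098]]
im=np.zeros((600,800,3),np.uint8)
im[:,:400]=draw(c,C,(240,198,20,30),20)
im[:592,400:]=draw(s,C,(391,202,25,37),16)
cv2.imwrite('pics/shaft.png',im)
for n,k,b in(('top',c,(238,200,22,24)),('scene',s,(390,205,28,25))):
    x,y,w,h=b; q=k['color'][y:y+h,x:x+w].astype(float); w_=np.clip(q[...,2]-q[...,0]-35,0,None)*(q[...,1]-q[...,0]>10)
    yy,xx=np.mgrid[y:y+h,x:x+w]; cu=(w_*xx).sum()/w_.sum(),(w_*yy).sum()/w_.sum(); print(n,cu,px2w(k,[cu],.085)[0])
```

```text
top (np.float64(248.01775147928993), np.float64(211.98224852071007)) [0.50278052 0.17456217 0.085     ]
scene (np.float64(405.77650231124807), np.float64(210.03497688751926)) [0.47704845 0.17648862 0.085     ]
```

View pics/shaft.png

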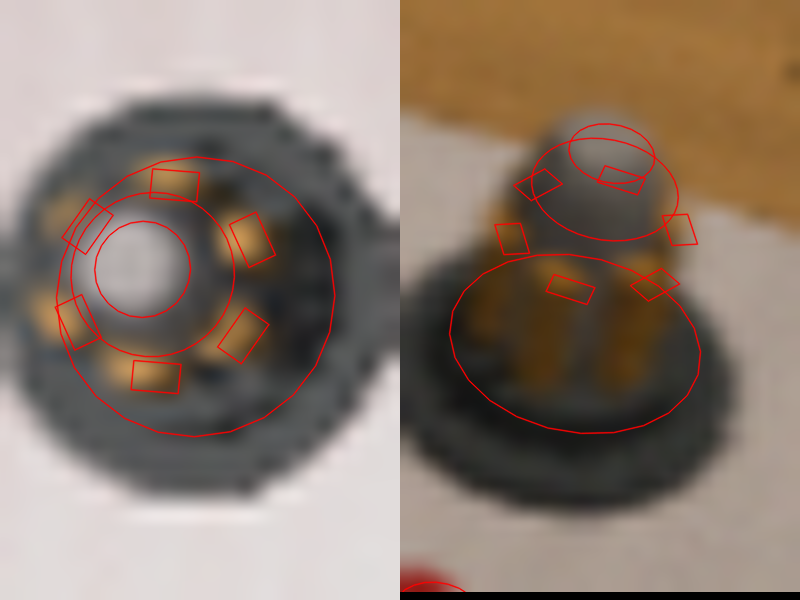

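Corrected for camera bias, the shaft axis is at about (0.5025, 0.173). The teeth are at about 53° mod 60, which puts the matching lever yaw at about 83°. Now I'll carry the lever above the nose at that yaw.

```bash
python3 -m inch '[[0,0,0.03,-0.003,0.016,0.018,0],[0,0,0.06,-0.0075,0.0355,0,0],[0,0,0.06,-0.0075,0.0355,0,0],[0,0,0.06,-0.0075,0.0355,0,0],[0,0,0.06,-0.0075,0.0355,0,0],[0,0,0.06,-0.0075,0.0355,0,0],[0,0,0.06,-0.0075,0.0355,0,0],[0,0,0.06,-0.0075,0.0355,0,0],[0,0,0.06,-0.0075,0.0355,0,0],[0,0,0.06,-0.0075,0.0355,0,0],[0,0,0.01,-0.003,0.022,0,0],[0,0,0,0,0,0,0]]'
python3 -m inch '[[0,0,0,0,0,0,0],[0,0,0,0,0,0,0]]'
```

```text
clock: 6.58
ee_pos: [0.5013, 0.1741, 0.1667]
tcp_rot: [-3.141, -0.001, 1.457]
ft_force: [0.1, -0.3, -2.1]
gripper_width: 0.0408
gripper_force: 61.1
clock: 6.82
ee_pos: [0.5029, 0.1697, 0.1663]
tcp_rot: [3.142, 0.001, 1.449]
ft_force: [0.2, -0.9, -1.7]
gripper_width: 0.0409
gripper_force: 61.1
```

```bash
python3 -m inch '[[0,0,0,0,0.0025,-0.015,0],[0,0,0,0,0,-0.008,0],[0,0,0,0,0,0,0],[0,0,0,0,0,0,0]]'
python3 - <<'E'
from ov import *
st=readout.read_state(); print(st['ee_pos'],st['tcp_rot'],st['moment'],st['ft_force'])
e=st['ee_pos'];c=cam('top');s=cam('scene')
L=(e[0],e[1],e[2]-.0285,st['tcp_rot'][2]);G=(.5028,.174,np.radians(-3.2))
C=lever(L)+gear(G)
im=np.zeros((600,800,3),np.uint8)
im[:,:400]=draw(c,C,(195,155,80,120),5); im[:,400:]=draw(s,C,(365,165,80,120),5)
cv2.imwrite('pics/above.png',im)
E
```

```text
clock: 7.32
ee_pos: [0.5029, 0.1733, 0.1432]
tcp_rot: [-3.141, -0.0, 1.451]
ft_force: [-0.4, -0.8, -3.3]
gripper_width: 0.0412
gripper_force: 61.3
[0.50293337 0.17332123 0.14321191] [-3.14149668e+00 -5.11015471e-05  1.45072686e+00] [-0.01330466 -0.00114357  0.02778438] [-0.4087594  -0.81449404 -3.29034026]
```

View pics/above.png

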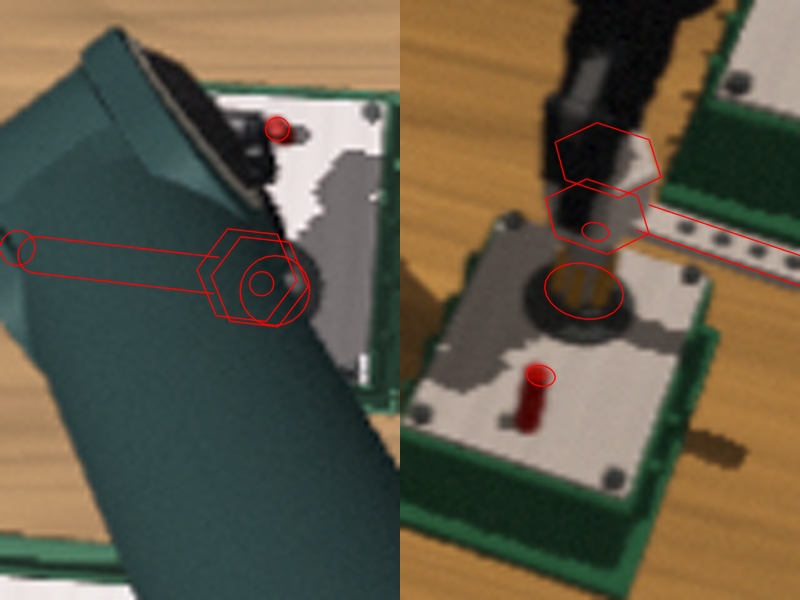

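The lever is over the shaft and the arm points away from the post. I'll descend in small steps, watching the force.

```bash
python3 -m inch '[[0,0,0,0,0,-0.005,0],[0,0,0,0,0,-0.004,0],[0,0,0,0,0,-0.003,0],[0,0,0,0,0,0,0]]'
python3 -m inch '[[0,0,0,0,0,-0.003,0],[0,0,0,0,0,0,0]]'
```

```text
clock: 7.92
ee_pos: [0.5026, 0.1732, 0.1309]
tcp_rot: [-3.141, 0.0, 1.451]
ft_force: [-0.1, -0.5, -2.7]
gripper_width: 0.0409
gripper_force: 61.3
clock: 8.18
ee_pos: [0.5027, 0.1732, 0.1281]
tcp_rot: [-3.141, 0.0, 1.451]
ft_force: [0.2, -0.3, -2.1]
gripper_width: 0.0413
gripper_force: 61.3
```

```bash
python3 -m inch '[[0,0,0,0,0,-0.002,0],[0,0,0,0,0,-0.001,0],[0,0,0,0,0,0,0]]'
python3 -m inch '[[0,0,0,0,0,-0.002,0],[0,0,0,0,0,0,0]]'
```

```text
clock: 8.55
ee_pos: [0.503, 0.1736, 0.1253]
tcp_rot: [3.141, -0.0, 1.451]
ft_force: [0.8, 0.8, -3.5]
gripper_width: 0.0407
gripper_force: 61.2
clock: 8.8
ee_pos: [0.503, 0.1736, 0.1233]
tcp_rot: [3.141, -0.001, 1.451]
ft_force: [1.0, 2.1, -2.3]
gripper_width: 0.0414
gripper_force: 61.2
```

```bash
python3 -m inch '[[0,0,0,0.0003,0.0005,-0.001,0],[0,0,0,0,0,-0.001,0],[0,0,0,0,0,0,0]]'
python3 -m inch '[[0,0,0,0,0,-0.001,0],[0,0,0,0,0,-0.001,0],[0,0,0,0,0,0,0]]'
```

```text
clock: 9.18
ee_pos: [0.5031, 0.1737, 0.1212]
tcp_rot: [-3.142, 0.0, 1.451]
ft_force: [0.3, 1.4, -2.1]
gripper_width: 0.0412
gripper_force: 61.3
clock: 9.55
ee_pos: [0.5031, 0.1738, 0.1192]
tcp_rot: [3.142, -0.0, 1.451]
ft_force: [0.4, 1.9, -2.4]
gripper_width: 0.0411
gripper_force: 61.3
```

```bash
python3 -m inch '[[0,0,0,0,0.0005,-0.001,0],[0,0,0,0,0,-0.001,0],[0,0,0,0,0,0,0]]'
python3 -m inch '[[0,0,0,0,0,-0.001,0],[0,0,0,0,0,0,0]]'
```

```text
clock: 9.93
ee_pos: [0.5031, 0.174, 0.1172]
tcp_rot: [-3.141, 0.001, 1.451]
ft_force: [0.7, 1.1, -1.0]
gripper_width: 0.0413
gripper_force: 61.3
clock: 10.18
ee_pos: [0.5032, 0.1743, 0.1162]
tcp_rot: [3.142, -0.0, 1.451]
ft_force: [0.2, 0.8, -2.1]
gripper_width: 0.0411
gripper_force: 61.3
```

```bash
python3 -m inch '[[0,0,0,0,0,-0.001,0],[0,0,0,0,0,-0.001,0],[0,0,0,0,0,0,0]]'
python3 -m inch '[[0,0,0,0,0,-0.001,0],[0,0,0,0,0,-0.001,0],[0,0,0,0,0,0,0]]'
```

```text
clock: 10.55
ee_pos: [0.5031, 0.1743, 0.1142]
tcp_rot: [-3.142, -0.0, 1.451]
ft_force: [0.2, 0.8, -2.9]
gripper_width: 0.0413
gripper_force: 61.3
clock: 10.92
ee_pos: [0.5032, 0.1743, 0.1122]
tcp_rot: [3.142, -0.0, 1.451]
ft_force: [0.6, 1.8, -2.4]
gripper_width: 0.041
gripper_force: 61.3
```

No axial force even 5 mm below tooth-top height, so the splines have engaged straight away. I'll continue down to the collar.

```bash
python3 -m inch '[[0,0,0,0,0.0003,-0.002,0],[0,0,0,0,0,-0.002,0],[0,0,0,0,0,-0.002,0],[0,0,0,0,0,0,0]]'
python3 -m inch '[[0,0,0,0,0,-0.002,0],[0,0,0,0,0,-0.002,0],[0,0,0,0,0,0,0]]'
```

```text
clock: 11.42
ee_pos: [0.503, 0.1744, 0.106]
tcp_rot: [-3.141, 0.0, 1.451]
ft_force: [-0.3, -0.2, -2.2]
gripper_width: 0.0408
gripper_force: 61.3
clock: 11.8
ee_pos: [0.503, 0.1745, 0.1021]
tcp_rot: [-3.141, 0.0, 1.451]
ft_force: [-0.4, -0.0, -1.7]
gripper_width: 0.041
gripper_force: 61.2
```

```bash
python3 -m inch '[[0,0,0,0,0,-0.002,0],[0,0,0,0,0,-0.001,0],[0,0,0,0,0,0,0]]'
python3 -m inch '[[0,0,0,0,0,-0.001,0],[0,0,0,0,0,-0.001,0],[0,0,0,0,0,0,0]]'
```

```text
clock: 12.18
ee_pos: [0.5031, 0.1745, 0.0992]
tcp_rot: [-3.141, 0.0, 1.451]
ft_force: [0.2, 0.3, -3.3]
gripper_width: 0.041
gripper_force: 61.2
clock: 12.55
ee_pos: [0.5031, 0.1745, 0.0972]
tcp_rot: [-3.141, 0.0, 1.451]
ft_force: [0.2, -0.2, -2.1]
gripper_width: 0.041
gripper_force: 61.2
```

```bash
python3 -m inch '[[0,0,0,0,0,-0.001,0],[0,0,0,0,0,0,0]]'
python3 -m inch '[[0,0,0,0,0,-0.0007,0],[0,0,0,0,0,0,0]]'
python3 -m inch '[[0,0,0,0,0,-0.0007,0],[0,0,0,0,0,0,0]]'
```

```text
clock: 12.8
ee_pos: [0.5031, 0.1745, 0.0962]
tcp_rot: [-3.141, 0.0, 1.451]
ft_force: [-0.1, 0.5, -3.3]
gripper_width: 0.041
gripper_force: 61.2
clock: 13.05
ee_pos: [0.5032, 0.1746, 0.0956]
tcp_rot: [3.142, 0.0, 1.451]
ft_force: [1.1, -0.5, -2.5]
gripper_width: 0.041
gripper_force: 61.2
clock: 13.3
ee_pos: [0.5032, 0.1746, 0.0955]
tcp_rot: [3.141, 0.0, 1.451]
ft_force: [-1.7, -1.2, 5.8]
gripper_width: 0.0412
gripper_force: 62.1
```

The hub is seated: TCP z stopped at 0.0955 with about 8 N of upward force. I'll hold briefly, then swing towards the post.

```bash
python3 -m inch '[[0,0,0,0,0,0,0],[0,0,0,0,0,0,0],[0,0,-0.04,0,0,0,0],[0,0,-0.06,0,0,0,0],[0,0,-0.06,0,0,0,0],[0,0,-0.04,0,0,0,0],[0,0,0,0,0,0,0]]'
python3 -c "
from h import *
s=readout.read_state();print(s['ee_pos'],s['moment'],s['joint_pos'])"
```

```text
clock: 14.18
ee_pos: [0.5029, 0.1749, 0.0954]
tcp_rot: [-3.142, 0.0, 1.251]
ft_force: [-3.9, -0.2, 5.4]
gripper_width: 0.0412
gripper_force: 62.2
[0.50289963 0.17486013 0.09541961] [-0.17945642  0.75161561 -0.01460855] [-0.09896087  0.53213356 -0.37204243  1.98132274  0.29768511  0.68060972
 -0.97746611]
```

```bash
python3 -m inch '[[0,0,-0.05,-0.0003,0,0,0],[0,0,-0.06,0,0,0,0],[0,0,-0.06,-0.0003,0,0,0],[0,0,-0.06,0,0,0,0],[0,0,-0.06,0,0,0,0],[0,0,-0.06,0,0,0,0],[0,0,-0.05,0,0,0,0],[0,0,0,0,0,0,0]]'
python3 -c "
from h import *
s=readout.read_state();print(s['ee_pos'],s['moment'],s['joint_pos'][6])"
```

```text
clock: 15.18
ee_pos: [0.5022, 0.1752, 0.0954]
tcp_rot: [-3.141, -0.0, 0.851]
ft_force: [-3.1, 0.2, 5.6]
gripper_width: 0.0416
gripper_force: 62.2
[0.50223219 0.17520295 0.09543964] [ 0.02721399  0.65434163 -0.03914477] -1.3091748816835171
```

```bash
python3 -m inch '[[0,0,-0.05,-0.0003,0,0,0],[0,0,-0.06,0,0.0002,0,0],[0,0,-0.06,-0.0002,0,0,0],[0,0,-0.06,0,0.0002,0,0],[0,0,-0.06,0,0,0,0],[0,0,-0.06,0,0,0,0],[0,0,-0.05,0,0,0,0],[0,0,-0.05,0,0,0,0],[0,0,-0.05,0,0,0,0],[0,0,0,0,0,0,0]]'
python3 -c "
from h import *
s=readout.read_state();print(s['ee_pos'],s['moment'],s['joint_pos'][6])"
```

```text
clock: 16.42
ee_pos: [0.5017, 0.1759, 0.0955]
tcp_rot: [-3.141, -0.0, 0.351]
ft_force: [-2.7, -0.1, 4.8]
gripper_width: 0.0408
gripper_force: 62.2
[0.5017276  0.17589727 0.09546202] [ 0.10048516  0.67773672 -0.09168514] -1.7231589346472629
```

```bash
python3 -m inch '[[0,0,-0.05,-0.0002,0,0,0],[0,0,-0.05,0,0.0002,0,0],[0,0,-0.04,0,0,0,0],[0,0,0,0,0,0,0]]'
python3 -m inch '[[0,0,-0.02,0,0,0,0],[0,0,-0.02,0,0,0,0],[0,0,0,0,0,0,0]]'
python3 -c "
from h import *
s=readout.read_state();print(s['ee_pos'],s['moment'])"
```

```text
clock: 16.92
ee_pos: [0.5017, 0.1761, 0.0955]
tcp_rot: [-3.141, -0.0, 0.211]
ft_force: [-2.7, 0.2, 4.1]
gripper_width: 0.0413
gripper_force: 62.1
clock: 17.3
ee_pos: [0.5016, 0.1762, 0.0954]
tcp_rot: [-3.141, -0.0, 0.172]
ft_force: [-3.1, 1.3, 5.1]
gripper_width: 0.0411
gripper_force: 62.1
[0.50162986 0.17615806 0.09542949] [0.15979382 0.63737187 0.03398315]
```

```bash
for i in 1 2; do python3 -m inch '[[0,0,-0.01,0,0,0,0],[0,0,0,0,0,0,0]]'
python3 -c "
from h import *
s=readout.read_state();print(s['tcp_rot'],s['moment'],s['ft_force'])"; done
```

```text
clock: 17.55
ee_pos: [0.5016, 0.1762, 0.0955]
tcp_rot: [-3.141, -0.0, 0.162]
ft_force: [-3.1, 1.6, 4.5]
gripper_width: 0.0415
gripper_force: 62.2
[-3.14069442e+00 -2.44294736e-04  1.61894783e-01] [0.16788321 0.64353506 0.07427281] [-3.08943474  1.64658273  4.45788222]
clock: 17.8
ee_pos: [0.5016, 0.1762, 0.0954]
tcp_rot: [-3.141, -0.0, 0.152]
ft_force: [-3.2, 1.2, 5.0]
gripper_width: 0.0414
gripper_force: 62.2
[-3.14071643e+00 -1.82400434e-04  1.51916262e-01] [0.1768415  0.69321817 0.04349577] [-3.22821205  1.23138765  4.97498967]
```

```bash
for i in 1 2; do python3 -m inch '[[0,0,-0.01,0,0,0,0],[0,0,0,0,0,0,0]]' >/dev/null
python3 -c "
from h import *
s=readout.read_state();print(s['clock'],s['tcp_rot'][2],s['moment'],s['ft_force'])"; done
python3 - <<'E'
from h import *
for n,b in(('scene',(350,190,80,70)),):
    c=cam(n);x,y,w,h=b;cv2.imwrite('pics/post.png',cv2.resize(c['color'][y:y+h,x:x+w],None,fx=8,fy=8,interpolation=cv2.INTER_CUBIC))
E
```

```text
18.05 0.1419909463770581 [0.15929393 0.66097096 0.05510213] [-3.06643328  1.19391308  5.80631019]
18.3 0.13200682473863923 [0.2013516  0.65031958 0.06967626] [-3.1532834   1.2496978   5.45188587]
```

View pics/post.png

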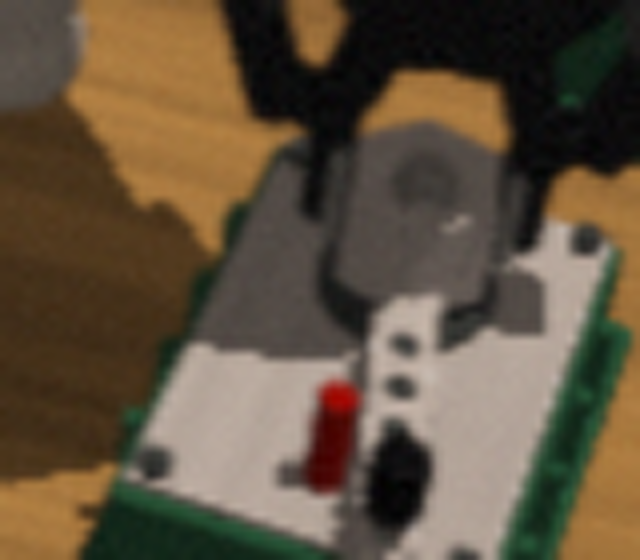

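The scene crop shows the hub flush on the collar. The arm's left edge (x≈357) is about 1–2 mm short of the red post (right edge x≈350), so I'll continue gently.

```bash
for i in 1 2; do python3 -m inch '[[0,0,-0.01,0,0,0,0],[0,0,0,0,0,0,0]]' >/dev/null
python3 -c "
from h import *
s=readout.read_state();print(s['clock'],s['tcp_rot'][2],s['moment'],s['ft_force'])"; done
```

```text
18.6 0.12184356051581946 [0.22088762 0.61823634 0.08006695] [-2.98961604  0.76496864  5.3226414 ]
18.85 0.11196704805336877 [0.19267856 0.64300665 0.08015043] [-2.03564196  0.76330444  5.62014069]
```

```bash
for i in 1 2; do python3 -m inch '[[0,0,-0.01,0,0,0,0],[0,0,0,0,0,0,0]]' >/dev/null
python3 -c "
from h import *
s=readout.read_state();print(s['clock'],s['tcp_rot'][2],s['moment'],s['ft_force'])"; done
```

```text
19.1 0.10264708169236259 [0.27571749 0.67328628 0.29096598] [-3.53017863  0.86315241  5.5389522 ]
19.35 0.09540695316085146 [0.23398221 0.68966341 0.79495874] [-3.25794309  0.8311815   4.49395041]
```

Contact was felt at yaw ≈0.105, where Mz rose to 0.8 N·m (about 9 N at the post). I'll ease off slightly, release and lift clear.

```bash
python3 -m inch '[[0,0,0.006,0,0,0,0],[0,0,0,0,0,0,0],[0,0,0,0,0,0,0.3],[0,0,0,0,0,0,0.75],[0,0,0,0,0,0,0.75],[0,0,0,0,0,0,0.75],[0,0,0,0,0,0,0.75]]'
```

```text
clock: 20.23
ee_pos: [0.5019, 0.175, 0.0948]
tcp_rot: [3.141, -0.0, 0.096]
ft_force: [1.0, 0.1, -0.0]
gripper_width: 0.0641
gripper_force: 0.0
```

```bash
python3 -m inch '[[0,0,0,0,0,0.01,0.75],[0,0,0,0,0,0.02,0.75],[0,0,0,0,0,0.03,0.75],[0,0,0,0,0,0.05,0.75],[0,0,0,-0.03,-0.03,0.05,0.75],[0,0,0,-0.04,-0.04,0,0.75],[0,0,0,-0.04,-0.04,0,0.75],[0,0,0,0,0,0,0.75],[0,0,0,0,0,0,0.75]]'
python3 - <<'E'
from ov import *
c=cam('top');s=cam('scene')
G=(.5035,.1745,np.radians(-3.2));C=lever((G[0],G[1],.067,.105))
im=np.zeros((560,800,3),np.uint8)
x,y,w,h=(215,155,80,112)
im[:,:400]=draw(c,C,(x,y,w,h),5)
im[:,400:]=draw(s,[],(360,195,57,80),7)[:560,:399].copy() if 0 else cv2.resize(s['color'][195:275,360:417],(400,560),interpolation=cv2.INTER_CUBIC)
cv2.imwrite('pics/end.png',im)
E
```

```text
clock: 21.35
ee_pos: [0.394, 0.067, 0.2535]
tcp_rot: [-3.141, -0.002, 0.097]
ft_force: [-0.0, -0.0, -0.4]
gripper_width: 0.0641
gripper_force: 0.0
```

View pics/end.png

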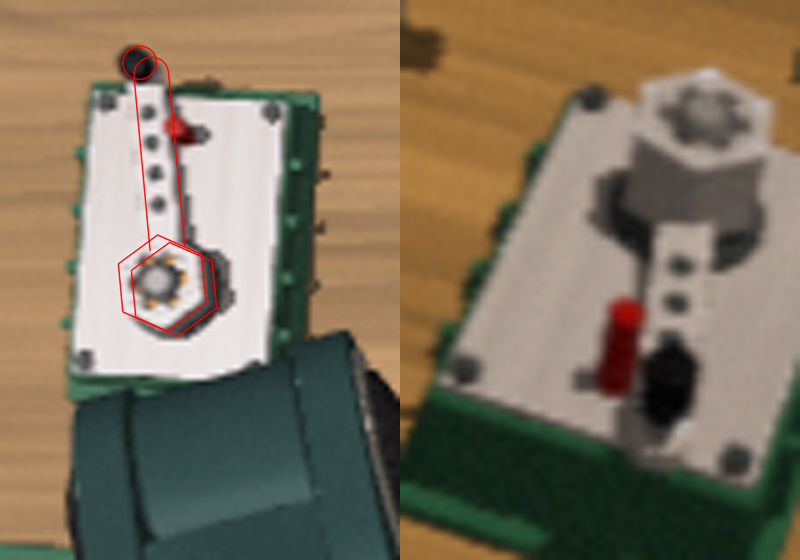

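Both views agree. The hub at (165,283) is home with the shaft tip poking through, and the arm lies along the post at (175,127). The gripper is well clear, so I'm handing in.

```bash
python3 -c "
from cell import ticket; print(ticket.finish_job())"
```

```text
the job is handed in; nothing more can be done
None
```

I fitted the lever fully home on the splined shaft, swung it round until its arm rested against the red stop post, released it and handed the job in at about 21 s; no verdict came back.

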